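# Put the orange test plate on the inspection stand

### The arm

A 6-joint arm with a two-finger parallel gripper is mounted at the origin on the work surface. World frame = base frame: x ahead of the robot, y to its left, z up, the work surface at z = 0. Lengths are in m, angles in rad, forces in N, time in s.
With the tool pointing down it reaches from about 0.325 to 0.85 m from the base axis. Payload 15.5 kg.
Tool frame: the origin (TCP) lies midway between the tips of the shut fingers; the grasp point (between the pads) lies 19 mm behind it; y points along the fingers, x is the direction in which the jaws open and shut, and the axes are right-handed (so a half turn about y gives the same grasp; the last joint's range is limited). The gripper opens to 91 mm and grips with 3 to 60 N. Pads are 32 mm wide; open, the fingers measure 118 mm over their backs; the gripper's body (76 mm by 178 mm) begins 60 mm behind the grasp point.
Start: joints at [1.101, 0.494, 1.345, -0, 1.302, -0.096], TCP at [0.229, 0.582, 0.214] pointing down, gripper open.
Joint ranges: [-2.91, 2.91], [-0.82, 2.16], [0.22, 2.67], [-1.22, 4.37], [0.12, 2.79], [-3.08, 3.08]. Speed limits (rad/s): [1.89, 1.89, 2.57, 3.01, 3.01, 3.01].

### API

Orientations are given as [roll, pitch, yaw] about the fixed x, y, z axes, in that order (R = Rz(yaw) Ry(pitch) Rx(roll)).
In Python, from rig import * gives the robot as it stands.
- The arm moves only by the shell command python3 -m handwheel 'ROWS' [FORCE]. ROWS is a JSON object of lists of equal length, an entry for each row: "linear": the shift along the tool's x, y, z scaled (see below), a list of three; "angular": the turn, a rotation vector about the tool's x, y, z scaled (see below), a list of three; "gripper": the opening, from -1 (shut) to 1 (fully open). A call has exactly 10 rows; each row is the pose to reach, as a shift and turn from the pose commanded when the call began, along the tool's axes at that moment, turning the shorter way round; what a row does not reach only later rows make up. The controller multiplies each number of a shift by 150 mm and each number of a turn by pi rad. A row lasts 1/12 s, in which the tool goes at most 41.7 mm and 7.16 degrees, less where a joint would pass 70% of its speed; a pose out of reach is approached as far as the arm can. A call with a number of a shift or a turn outside -1 to 1 is refused whole. A call with a gripper value outside its range is refused whole. The fingers move at their own pace and stop on an object; FORCE is the grip in N (left out, the last holds). Time passes only in rows, so rows that repeat a pose let the fingers close, or fill a call up. It gives the time, the measured TCP pose, the force and the opening at its end, in the units of the state.
- state(): the state, without advancing time (a new reading comes with each control period).
- snapshot(name): name is "side" or "top" or "wrist"; returns a dict with "frame" (420x560x3 uint8, red, green, blue), "depth" (420x560 float32, m along the optical axis (not along the pixel's ray), 0 where there is no reading), "vertical_fov" (degrees; the focal length in pixels is half the picture's height over the tangent of half this angle, whatever the lens; pixels are square), "cx", "cy" (the principal point, pixels), "D" ([k1, k2, p1, p2, k3] as OpenCV has them; the pictures are not rectified), "R" (3x3) and "t" (3): a world point X has camera coordinates R X + t. Camera axes: x right, y down, z forward; pixel columns grow to the right and rows downward; lengths in m; the calibration is good to about 2 mm. A picture is of the moment at which its call begins.
- job_done(): hands the job in, once; it reports no verdict.
Trained networks look in a picture, given as the dict that the camera call returned (one of the last four; its "shot" number tells which), for a name from the list of things; names that differ only in an ending like _2 or _b are one class to them, and where a whole thing is asked for, a point or a joint stands for the part that bears it (a point fixed in the world has none). Each returns a list of dicts, best first, with "conf" (0 to 1); they miss things now and then, are a little off and sometimes report something else, mostly with a low value. They report only what shows in the picture. A call takes as long as a camera call. They do not tell look-alikes from the thing itself.
- cut_out(picture, query): "pixels" (420x560 bool, what is visible of it) and "uv" ([column, row] in pixels, amid what is visible of it).
The state is a dict: "time": time; "joints": joint angles; "joint_velocities": joint speeds; "tau": joint torques, N m; "position": TCP position; "tcp_rot": TCP orientation; "wrist_force": force on the tool from outside, world axes, zero at the start; "moment": the same for the moment, N m; "opening": opening from 0.0 (shut) to 1.0 (fully open).
Only numpy, scipy, OpenCV 4.12 (cv2) and the standard library are available. Lean on these libraries where they do the work, as an engineer would, in place of code of your own. Each camera call takes 0.05 s, during which the arm holds its last target. There are 200 camera calls.

### The job

First clear both used yellow filter cartridges off the inspection stand and put them in the red waste bin. Then slide the orange test plate straight up out of its slot in the black rack and stand it on its lower edge in the middle of the inspection stand, lying flat against the blue back. Leave the grey plates in their slots and do not disturb the bottle or the jar.

Things in the scene. Friction and masses are not known exactly. Their poses are not given: they have to be found in the camera images.
- orange_plate: orange coated metal test plate, 90 wide x 120 high x 8 thick mm, 0.23 kg, standing upright in one slot of the rack. Origin: centre of its lower edge face; x is the thickness direction (the faces are at x = +-4 mm), y along the 90 mm width, z up along the 120 mm height. Both faces are alike.
- grey_plate_a: bare grey plate, same size and axes as the orange plate, in another slot of the rack; stays there
- grey_plate_b: second bare grey plate, same as grey_plate_a; stays in its slot
- rack: fixed black rack, 190 (x) x 116 (y) x 65 high mm. Four slots at rack x = -60, -20, 20, 60 mm (one empty), each 11 mm wide in x, 94 long in y, floor 10 mm above the bench, 55 deep; they hold the plates by the side edges, so 65 mm of each plate stands free above (tops 130 mm above bench). Gap between neighbouring plates 32 mm. Origin: centre of underside; z up.
- cradle: L-shaped holding part of the stand, leaning back 20 degrees. Origin: middle of the inner corner line of back and floor, 18 mm above bench. x: out along the floor (20 degrees upward); y: along the corner; z: up along the back. Back: plane x = 0, 66 mm high, 6 thick. Floor: plane z = 0, x = 0 to 50 mm, then a lip 5 thick, 9 high. Length y = -105 to 105 mm, ends open.
- stand: white fixed inspection stand with a blue back that carries the cradle; base 110 (x) x 220 (y) mm. Origin: centre of the underside, z up; its front faces its own +x. The plate belongs on its lower edge on the cradle floor, one face flat against the blue back, its middle at cradle y = 0.
- cartridge_a: used filter cartridge, yellow plastic cylinder with a white band, 32 mm diameter x 60 mm long, 40 g, lying on the cradle floor along the cradle's y, against the back, on one half of the stand. Origin: its centre; y is its axis (the ends at y = +-30 mm).
- cartridge_b: second cartridge, same as cartridge_a, on the other half of the stand
- bin: fixed red open waste bin, 170 x 170 x 85 high mm, walls 5 mm. Origin: centre of the underside; z up.
- bottle: amber reagent bottle with blue cap standing near the stand, 64 mm diameter, 150 mm high; origin: centre of its underside. Bystander.
- jar: white sample jar, 70 mm diameter, 85 mm high; origin: centre of its underside. Bystander.
Mind the look-alikes: they are no part of the job. Leave any green or pink look-alike of the cartridge_b alone. Leave any purple look-alike of the orange_plate alone.

How it is judged:
By the outcome, as a careful person would: the job done as asked, in the order asked, and still so for the second after the job is handed in, with the robot touching nothing.
It also fails if it takes over 72 s, if anything falls off the work surface, if the arm or the gripper's body presses on something with over 40 N, if the wrist force passes 120 N, or if a joint passes its speed limit or range.

## Working session

There is one attempt and no reset: what is moved stays moved. The work goes in short steps, Python scripts to look and compute and a shell command to move; the robot and the scene stay as the last step left them, time stands still between calls to the robot, and variables do not carry over. Pictures are saved under pics/ and viewed, about 8 in all and at most 12, crops included, and the job is handed in when it is done.

```bash
ls; mkdir -p pics; python3 - <<'E'
from rig import *
import cv2,numpy as np
s=state();print(s)
a=snapshot("side");b=snapshot("top")
cv2.imwrite("pics/side0.png",a["frame"][:,:,::-1]);cv2.imwrite("pics/top0.png",b["frame"][:,:,::-1])
for p in(a,b):print(p["R"],p["t"],p["vertical_fov"],p["D"],p["cx"],p["cy"])
E
```

```text
pics
{'time': 0.0, 'joints': array([ 1.10044475e+00,  4.94218845e-01,  1.34614506e+00,  2.56351664e-06,
        1.30248503e+00, -9.55100710e-02]), 'joint_velocities': array([ 0.00057487,  0.00053391, -0.00019751, -0.00080064, -0.0009154 ,
       -0.00054121]), 'tau': array([-4.45404337e-03, -8.78793740e+01, -3.81842780e+01,  7.03982008e-02,
        5.32876176e-02, -6.72976239e-05]), 'position': array([0.2286549 , 0.5812579 , 0.21331137]), 'tcp_rot': array([-1.57067406e+00,  1.25032143e-03,  1.19595421e+00]), 'wrist_force': array([ 0.69250559,  0.57424436, -0.60183909]), 'moment': array([-0.02393595,  0.01517066,  0.04992107]), 'opening': 0.9981507914269304}
[[ 0.82607129 -0.56356338 -0.00159329]
 [-0.27384414 -0.39892661 -0.87513824]
 [ 0.49256025  0.72336289 -0.48387035]] [-0.45879502  0.20501401  0.78111499] 46.312183481036165 [0.05757589 0.         0.         0.         0.        ] 280.90894957953907 209.43706477911024
[[-0.01927415 -0.99981349 -0.00122332]
 [-0.97570551  0.01907644 -0.21825407]
 [ 0.2182367  -0.00301307 -0.97589122]] [0.00201707 0.57487911 0.97478579] 45.22067485256207 [-0.1614766  0.         0.         0.         0.       ] 277.26397319272536 201.1806856814655
```

View pics/side0.png

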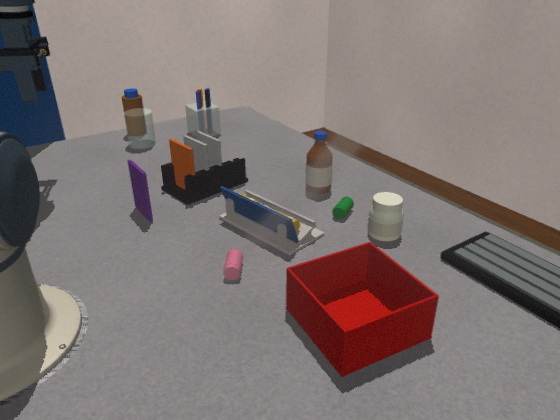

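View pics/top0.png

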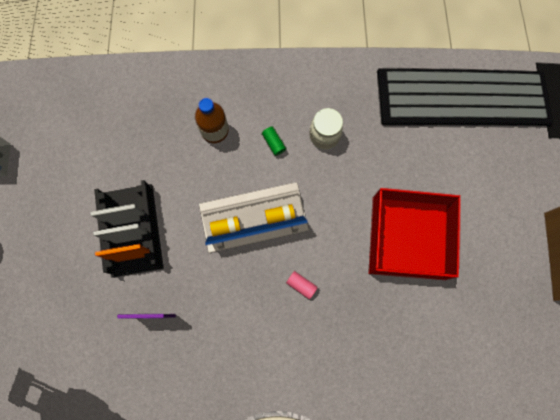

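Top view: the rack is at (130,228), with the orange plate nearest the robot at (120,253). The stand is at (253,218) with its blue back on the robot side, and the cartridges are at (224,226) and (280,214). The bin is at (415,233), the bottle at (211,120) and the jar at (327,125). The purple, pink and green things are decoys. The side view agrees.

```bash
cat > h.py <<'E'
from rig import *
import cv2,numpy as np
from scipy.spatial.transform import Rotation as Ro
def cloud(p):
    H,W=p["depth"].shape;f=H/2/np.tan(np.radians(p["vertical_fov"]/2))
    K=np.array([[f,0,p["cx"]],[0,f,p["cy"]],[0,0,1.]])
    g=np.stack(np.meshgrid(np.arange(W),np.arange(H)),-1).reshape(-1,1,2).astype(float)
    n=cv2.undistortPoints(g,K,np.array(p["D"],float)).reshape(H,W,2)
    d=p["depth"][...,None];X=np.concatenate([n*d,d],-1)
    X=(X-p["t"])@p["R"]; X[p["depth"]<=0]=np.nan
    return X
def hsv(p): return cv2.cvtColor(p["frame"],cv2.COLOR_RGB2HSV)
def rect(P):
    r=cv2.minAreaRect(P[:,:2].astype(np.float32)*1000);return np.round(r[0],1),np.round(r[1],1),round(r[2],1)
E
python3 - <<'E'
from h import *
for cam in("top","side"):
    p=snapshot(cam);X=cloud(p);h=hsv(p);H,S,V=[h[...,i].astype(int) for i in range(3)]
    for n in["orange_plate","grey_plate_a","rack","stand","cartridge_a","bin","bottle","jar"]:
        for c in cut_out(p,n):
            if c["conf"]<.3: continue
            P=X[c["pixels"]];P=P[~np.isnan(P).any(1)]
            if len(P)<10: continue
            z=P[:,2]; Q=P[z>np.percentile(z,97)-.006]
            print(cam,n,round(c["conf"],2),np.round(c["uv"]),len(P),"med",np.round(np.median(P,0),3),"zp",np.round(np.percentile(z,[3,97]),3),"toprect",*rect(Q),"all",*rect(P))
    blue=(H>100)&(H<125)&(S>120)&(X[...,2]>.02)&(X[...,2]<.1)
    yel=(H>18)&(H<32)&(S>130)&(X[...,2]>.02)&(X[...,2]<.1)
    for n,m in(("blue",blue),("yellow",yel)):
        k,L,st,ce=cv2.connectedComponentsWithStats(m.astype(np.uint8))
        for i in range(1,k):
            if st[i,4]>40:
                P=X[L==i];print(cam,n,ce[i].round(),st[i,4],np.median(P,0).round(3),np.percentile(P[:,2],[3,97]).round(3),*rect(P))
E
```

```text
top orange_plate 0.82 [141. 314.] 210 med [0.345 0.252 0.12 ] zp [0.043 0.124] toprect [345.1 254.7] [ 7.5 89.7] 0.3 all [345.1 254. ] [ 7.6 91.1] 0.3
top orange_plate 0.78 [128. 250.] 538 med [0.468 0.296 0.102] zp [0.016 0.133] toprect [470.4 297.6] [ 8.  85.7] 9.8 all [481. 299.] [32.7 86.1] 7.0
top grey_plate_a 0.71 [122. 233.] 626 med [0.508 0.302 0.099] zp [0.019 0.133] toprect [510.6 303.9] [ 9.1 88.6] 10.4 all [522.8 305.3] [39.  88.4] 5.9
top grey_plate_a 0.66 [120. 210.] 715 med [0.547 0.315 0.094] zp [0.016 0.132] toprect [549.  312.1] [ 8.7 88.7] 9.2 all [563.  315.5] [45.4 92.4] 7.2
top rack 0.66 [140. 222.] 3055 med [0.528 0.294 0.032] zp [0.007 0.068] toprect [529.  309.6] [175.4 110.1] 9.0 all [532.6 310.9] [196.5 119. ] 9.4
top stand 0.59 [251. 217.] 4309 med [0.552 0.043 0.027] zp [0.005 0.08 ] toprect [508.3  34.1] [  8.9 209.5] 11.7 all [554.8  42.9] [113.5 227.1] 11.4
top cartridge_a 0.78 [298. 287.] 451 med [ 0.405 -0.057  0.03 ] zp [0.019 0.035] toprect [405.7 -56.6] [59.6 25.6] 52.6 all [406.1 -57.1] [60.1 32.3] 54.2
top cartridge_a 0.72 [223. 225.] 421 med [0
[... 3082 characters left out ...]
 -0.298  0.042] zp [0.004 0.085] toprect [ 500.7 -296.7] [173.  172.1] 83.5 all [ 550.1 -249.2] [278.9 260.6] 83.8
side bottle 0.74 [314. 166.] 1290 med [0.74  0.109 0.071] zp [0.006 0.146] toprect [749.5 121.7] [22.1 21.7] 55.9 all [789.1 134.2] [143.   62.2] 16.5
side jar 0.91 [385. 215.] 1503 med [ 0.721 -0.138  0.054] zp [0.003 0.086] toprect [ 739.1 -121.9] [62.  59.5] 34.3 all [810.2 -80.6] [238.2  69.8] 30.6
side blue [ 30. 120.] 1486 [0.243 0.9   0.061] [0.023 0.097] [241.5 899.3] [ 25.3 166.3] 88.9
side blue [242. 201.] 326 [0.503 0.075 0.072] [0.031 0.08 ] [508.1  59.4] [ 21.7 155.8] 11.3
side yellow [296. 224.] 54 [ 0.564 -0.043  0.045] [0.029 0.054] [563.  -39.9] [17.5 10.8] 18.6
```

```bash
cat >> h.py <<'E'
YS=np.radians(11.7);Rc=Ro.from_euler('ZY',[YS,-np.radians(20)]).as_matrix()  # columns x_c,y_c,z_c
C=np.array([.5322,.0379,.018])
def cr(x,y,z): return C+Rc@(np.array([x,y,z])/1000)
Rcart=np.column_stack([Rc[:,1],-Rc[:,2],-Rc[:,0]])   # jaws along cradle y
Rplate=np.column_stack([Rc[:,0],-Rc[:,2],Rc[:,1]])   # jaws along cradle x
def flat(yaw): return Ro.from_euler('xyz',[-np.pi/2,0,yaw]).as_matrix()
def plan(pts,start=None):
    s=state();p,R=(s["position"],Ro.from_euler('xyz',s["tcp_rot"]).as_matrix()) if start is None else start
    for t,Rt in pts:
        l=R.T@(t-p)/.15;a=Ro.from_matrix(R.T@Rt).as_rotvec()/np.pi
        print("to",np.round(t,3),"lin",l.round(3).tolist(),"ang",a.round(3).tolist())
E
python3 - <<'E'
from h import *
print(Rc.round(3))
a=cr(20,63,130);p0=np.array([.2287,.5813,.2133]);R0=flat(1.196)
t1=p0+(a-p0)*.3;t1[2]=.24;t2=p0+(a-p0)*.65;t2[2]=.22
plan([(t1,R0),(t2,Rcart)])
plan([(t2,Rcart)],(t1,R0))
plan([(a,Rcart)],(t2,Rcart))
E
```

```text
[[ 0.92  -0.203 -0.335]
 [ 0.191  0.979 -0.069]
 [ 0.342  0.     0.94 ]]
to [0.308 0.435 0.24 ] lin [-0.714, -0.174, -0.851] ang [-0.0, -0.0, -0.0]
to [0.401 0.265 0.22 ] lin [-1.544, -0.041, -1.844] ang [-0.108, -0.182, -0.032]
to [0.401 0.265 0.22 ] lin [-0.83, 0.133, -0.993] ang [-0.108, -0.182, -0.032]
to [0.494 0.094 0.147] lin [-1.238, 0.586, -0.187] ang [0.0, 0.0, 0.0]
```

```bash
python3 -m handwheel '{"linear":[[-0.71,-0.17,-0.85],[-0.71,-0.17,-0.85],[-0.71,-0.17,-0.85],[-0.71,-0.17,-0.85],[-0.71,-0.17,-0.85],[-0.71,-0.17,-0.85],[-0.71,-0.17,-0.85],[-0.9,-0.17,-0.99],[-0.99,-0.17,-0.99],[-0.99,-0.17,-0.99]],"angular":[[-0.01,-0.02,0],[-0.02,-0.05,-0.01],[-0.04,-0.08,-0.01],[-0.06,-0.11,-0.02],[-0.08,-0.14,-0.02],[-0.108,-0.182,-0.032],[-0.108,-0.182,-0.032],[-0.108,-0.182,-0.032],[-0.108,-0.182,-0.032],[-0.108,-0.182,-0.032]],"gripper":[1,1,1,1,1,1,1,1,1,1]}' 20
python3 - <<'E'
from h import *
plan([(cr(20,63,130),Rcart)])
E
```

```text
time: 1.83
position: [0.3117, 0.3865, 0.2392]
tcp_rot: [-1.919, 0.001, 1.773]
wrist_force: [0.3, 0.9, -0.1]
opening: 1.001
to [0.494 0.094 0.147] lin [-2.151, 0.854, -0.543] ang [-0.0, -0.001, -0.001]
```

```bash
python3 -m handwheel '{"linear":[[-1,0.1,-0.27],[-1,0.1,-0.27],[-1,0.1,-0.27],[-1,0.1,-0.27],[-1,0.1,-0.27],[-1,0.1,-0.27],[-1,0.1,-0.27],[-1,0.1,-0.27],[-1,0.1,-0.27],[-1,0.1,-0.27]],"angular":[[0,0,0],[0,0,0],[0,0,0],[0,0,0],[0,0,0],[0,0,0],[0,0,0],[0,0,0],[0,0,0],[0,0,0]],"gripper":[1,1,1,1,1,1,1,1,1,1]}' 20
python3 - <<'E'
from h import *
plan([(cr(20,63,130),Rcart)])
E
```

```text
time: 2.67
position: [0.3847, 0.2518, 0.2391]
tcp_rot: [-1.92, 0.0, 1.776]
wrist_force: [-0.1, 0.0, -0.5]
opening: 1.001
to [0.494 0.094 0.147] lin [-1.176, 0.749, -0.261] ang [-0.0, 0.0, -0.0]
```

```bash
python3 -m handwheel '{"linear":[[-0.5,0.3,-0.13],[-1,0.6,-0.27],[-1,0.75,-0.27],[-1,0.75,-0.27],[-1,0.75,-0.27],[-1,0.75,-0.27],[-1,0.75,-0.27],[-1,0.75,-0.27],[-1,0.75,-0.27],[-1,0.75,-0.27]],"angular":[[0,0,0],[0,0,0],[0,0,0],[0,0,0],[0,0,0],[0,0,0],[0,0,0],[0,0,0],[0,0,0],[0,0,0]],"gripper":[1,1,1,1,1,1,1,1,1,1]}' 20
python3 - <<'E'
from h import *
plan([(cr(20,63,130),Rcart),(cr(20,63,4),Rcart)])
p=snapshot("wrist");cv2.imwrite("pics/w1.png",p["frame"][:,:,::-1])
X=(cloud(p)-C)@Rc*1000
h=hsv(p);H,S,V=[h[...,i].astype(int) for i in range(3)]
for n,m in(("yel",(H>18)&(H<32)&(S>130)),("blue",(H>100)&(H<125)&(S>120))):
    k,L,st,ce=cv2.connectedComponentsWithStats(m.astype(np.uint8))
    for i in range(1,k):
        if st[i,4]>150:
            P=X[L==i];print(n,ce[i].round(),st[i,4],"cradle pct",np.nanpercentile(P,[2,50,98],axis=0).round(1).tolist())
E
```

```text
time: 3.5
position: [0.4901, 0.1204, 0.1481]
tcp_rot: [-1.921, 0.0, 1.775]
wrist_force: [-0.1, 0.4, -0.1]
opening: 1.0
to [0.494 0.094 0.147] lin [-0.176, 0.005, 0.01] ang [0.0, 0.0, -0.0]
to [0.536 0.103 0.029] lin [-0.175, 0.845, 0.011] ang [0.0, 0.0, -0.0]
yel [ 88. 208.] 159 cradle pct [[10.3, -84.3, 25.4], [17.8, -80.3, 31.1], [28.6, -76.4, 32.6]]
yel [133. 208.] 970 cradle pct [[10.3, -62.1, 12.0], [18.4, -40.1, 30.9], [28.3, -25.0, 32.8]]
yel [221. 207.] 193 cradle pct [[9.8, 32.8, 25.7], [17.4, 37.0, 31.0], [28.2, 40.9, 33.1]]
yel [263. 208.] 852 cradle pct [[9.7, 55.2, 25.8], [17.9, 72.7, 31.2], [28.1, 90.6, 32.8]]
yel [464. 321.] 363 cradle pct [[-15.2, 137.2, 222.2], [-10.1, 138.1, 228.4], [-2.4, 139.1, 230.7]]
yel [101. 325.] 300 cradle pct [[-14.8, 40.5, 224.4], [-8.6, 41.6, 228.8], [-2.5, 42.4, 230.7]]
yel [424. 368.] 4000 cradle pct [[-3.8, 88.4, 233.3], [-2.8, 127.3, 237.6], [-1.8, 155.5, 240.5]]
blue [165. 192.] 2203 cradle pct [[-6.4, -98.5, 60.7], [-4.1, 2.8, 66.0], [-1.2, 99.9, 67.4]]
```

View pics/w1.png

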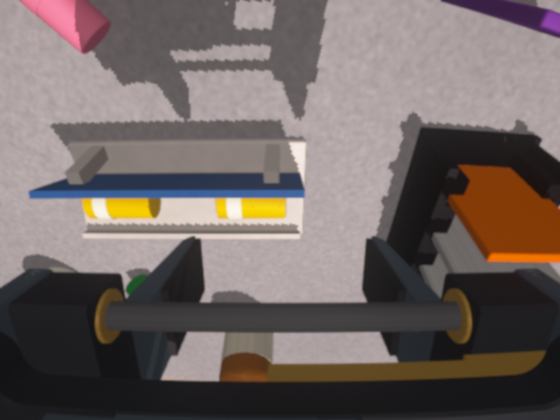

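The wrist view shows both cartridges, at (250,208) and (120,208), in front of the blue back. My cradle frame fits: the cartridge centres are at y ≈ +62 and −54.6. Now I'll grasp cartridge_a by its ends.

```bash
python3 -m handwheel '{"linear":[[-0.18,0,0],[-0.18,0.2,0],[-0.18,0.45,0],[-0.18,0.65,0],[-0.18,0.78,0],[-0.18,0.835,0],[-0.18,0.835,0],[-0.18,0.835,0],[-0.18,0.835,0],[-0.18,0.835,0]],"angular":[[0,0,0],[0,0,0],[0,0,0],[0,0,0],[0,0,0],[0,0,0],[0,0,0],[0,0,0],[0,0,0],[0,0,0]],"gripper":[1,1,1,1,1,1,1,-1,-1,-1]}' 15
python3 - <<'E'
from h import *
print("cradle tip",((state()["position"]-C)@Rc*1000).round(1))
E
```

```text
time: 4.38
position: [0.538, 0.1016, 0.0312]
tcp_rot: [-1.922, 0.001, 1.774]
wrist_force: [0.0, 0.2, 0.4]
opening: 0.814
cradle tip [22.  61.2  6. ]
```

```bash
python3 -m handwheel '{"linear":[[0,0,0],[0,0,0],[0,0,0],[0,-0.1,0],[0,-0.3,0],[0,-0.5,0],[0,-0.7,0],[0,-0.8,0],[0,-0.8,0],[0,-0.8,0]],"angular":[[0,0,0],[0,0,0],[0,0,0],[0,0,0],[0,0,0],[0,0,0],[0,0,0],[0,0,0],[0,0,0],[0,0,0]],"gripper":[-1,-1,-1,-1,-1,-1,-1,-1,-1,-1]}' 15
python3 - <<'E'
from h import *
print("cradle tip",((state()["position"]-C)@Rc*1000).round(1))
p=snapshot("wrist");cv2.imwrite("pics/w2.png",p["frame"][:,:,::-1])
B=np.array([.51,-.28,.14])
plan([(B,Rcart)])
E
```

```text
time: 5.22
position: [0.4979, 0.0932, 0.1432]
tcp_rot: [-1.922, 0.001, 1.774]
wrist_force: [0.1, 0.4, -1.5]
opening: 0.658
cradle tip [ 21.8  61.1 125.3]
to [ 0.51 -0.28  0.14] lin [-2.454, -0.129, 0.401] ang [0.0, -0.0, -0.0]
```

View pics/w2.png

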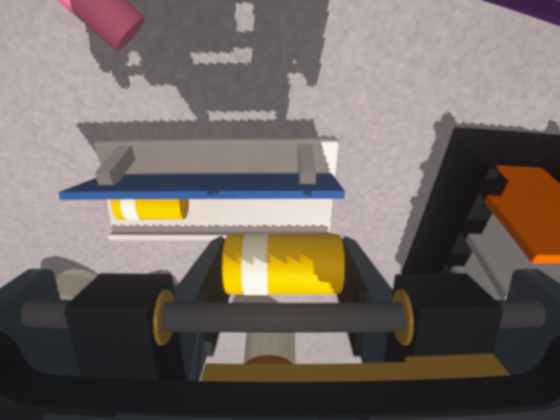

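Cartridge_a is held at (283,265), and cartridge_b is still in the cradle at (150,208). Next I'll carry it to the bin.

```bash
python3 -m handwheel '{"linear":[[-0.25,-0.03,0.03],[-0.5,-0.06,0.07],[-0.75,-0.06,0.11],[-1,-0.06,0.15],[-1,-0.06,0.16],[-1,-0.06,0.16],[-1,-0.06,0.16],[-1,-0.06,0.16],[-1,-0.06,0.16],[-1,-0.06,0.16]],"angular":[[0,0,0],[0,0,0],[0,0,0],[0,0,0],[0,0,0],[0,0,0],[0,0,0],[0,0,0],[0,0,0],[0,0,0]],"gripper":[-1,-1,-1,-1,-1,-1,-1,-1,-1,-1]}'
python3 -m handwheel '{"linear":[[-0.25,0,0.04],[-0.5,-0.03,0.08],[-0.75,-0.06,0.12],[-1,-0.06,0.16],[-1,-0.06,0.16],[-1,-0.06,0.16],[-1,-0.06,0.16],[-1,-0.06,0.16],[-1,-0.06,0.16],[-1,-0.06,0.16]],"angular":[[0,0,0],[0,0,0],[0,0,0],[0,0,0],[0,0,0],[0,0,0],[0,0,0],[0,0,0],[0,0,0],[0,0,0]],"gripper":[-1,-1,-1,-1,-1,-1,-1,-1,-1,-1]}'
python3 - <<'E'
from h import *
plan([(np.array([.51,-.28,.14]),Rcart),(np.array([.51,-.28,.075]),Rcart)])
E
```

```text
time: 6.1
position: [0.5026, -0.0577, 0.1426]
tcp_rot: [-1.919, 0.0, 1.776]
wrist_force: [0.1, 0.0, -1.2]
opening: 0.656
time: 6.93
position: [0.5078, -0.2098, 0.1431]
tcp_rot: [-1.92, 0.0, 1.775]
wrist_force: [-0.1, 0.4, -0.4]
opening: 0.658
to [ 0.51 -0.28  0.14] lin [-0.461, -0.008, 0.083] ang [-0.0, 0.0, -0.0]
to [ 0.51  -0.28   0.075] lin [-0.461, 0.399, 0.231] ang [-0.0, 0.0, -0.0]
```

```bash
python3 -m handwheel '{"linear":[[-0.25,0,0.04],[-0.46,0,0.08],[-0.46,0.15,0.14],[-0.46,0.3,0.19],[-0.46,0.4,0.23],[-0.46,0.4,0.23],[-0.46,0.4,0.23],[-0.46,0.4,0.23],[-0.46,0.4,0.23],[-0.46,0.4,0.23]],"angular":[[0,0,0],[0,0,0],[0,0,0],[0,0,0],[0,0,0],[0,0,0],[0,0,0],[0,0,0],[0,0,0],[0,0,0]],"gripper":[-1,-1,-1,-1,-1,-1,1,1,1,1]}'
python3 - <<'E'
from h import *
plan([(np.array([.51,-.28,.15]),Rcart),(cr(21,-54.6,130),Rcart)])
plan([(cr(21,-54.6,130),Rcart)],(np.array([.51,-.28,.15]),Rcart))
E
```

```text
time: 7.77
position: [0.5106, -0.2812, 0.0761]
tcp_rot: [-1.921, 0.002, 1.774]
wrist_force: [0.2, 0.1, -0.1]
opening: 0.914
to [ 0.51 -0.28  0.15] lin [0.008, -0.464, -0.167] ang [0.0, -0.0, -0.001]
to [ 0.519 -0.021  0.147] lin [1.689, -0.31, -0.545] ang [0.0, -0.0, -0.001]
to [ 0.519 -0.021  0.147] lin [1.681, 0.157, -0.379] ang [0.0, 0.0, 0.0]
```

```bash
python3 -m handwheel '{"linear":[[0,-0.23,-0.08],[0,-0.46,-0.17],[0,-0.46,-0.17],[0.3,-0.43,-0.24],[0.6,-0.4,-0.31],[0.85,-0.38,-0.36],[1,-0.37,-0.39],[1,-0.37,-0.39],[1,-0.37,-0.39],[1,-0.37,-0.39]],"angular":[[0,0,0],[0,0,0],[0,0,0],[0,0,0],[0,0,0],[0,0,0],[0,0,0],[0,0,0],[0,0,0],[0,0,0]],"gripper":[1,1,1,1,1,1,1,1,1,1]}'
python3 - <<'E'
from h import *
p=snapshot("top");X=cloud(p);h=hsv(p);H,S,V=[h[...,i].astype(int) for i in range(3)]
m=(H>18)&(H<32)&(S>130)&(X[...,2]>.005)&(X[...,2]<.1)
k,L,st,ce=cv2.connectedComponentsWithStats(m.astype(np.uint8))
for i in range(1,k):
    if st[i,4]>20: print(ce[i].round(),st[i,4],np.nanmedian(X[L==i],0).round(3))
plan([(cr(21,-54.6,130),Rcart),(cr(21,-54.6,6),Rcart)])
E
```

```text
time: 8.6
position: [0.5156, -0.1271, 0.1477]
tcp_rot: [-1.921, 0.002, 1.774]
wrist_force: [0.1, 0.1, -0.6]
opening: 1.001
[291. 211.] 67 [ 0.556 -0.038  0.053]
[274. 215.] 263 [ 0.548 -0.002  0.052]
to [ 0.519 -0.021  0.147] lin [0.695, 0.058, -0.156] ang [0.0, -0.0, -0.001]
to [ 0.561 -0.012  0.031] lin [0.696, 0.884, -0.155] ang [0.0, -0.0, -0.001]
```

```bash
python3 -m handwheel '{"linear":[[0.25,0,-0.05],[0.5,0.03,-0.11],[0.695,0.06,-0.155],[0.695,0.3,-0.155],[0.695,0.55,-0.155],[0.695,0.75,-0.155],[0.695,0.88,-0.155],[0.695,0.88,-0.155],[0.695,0.88,-0.155],[0.695,0.88,-0.155]],"angular":[[0,0,0],[0,0,0],[0,0,0],[0,0,0],[0,0,0],[0,0,0],[0,0,0],[0,0,0],[0,0,0],[0,0,0]],"gripper":[1,1,1,1,1,1,1,1,1,-1]}' 15
python3 - <<'E'
from h import *
print("cradle tip",((state()["position"]-C)@Rc*1000).round(1))
E
python3 -m handwheel '{"linear":[[0,0,0],[0,0,0],[0,0,0],[0,0,0],[0,0,0],[0,-0.2,0],[0,-0.4,0],[0,-0.6,0],[0,-0.8,0],[0,-0.8,0]],"angular":[[0,0,0],[0,0,0],[0,0,0],[0,0,0],[0,0,0],[0,0,0],[0,0,0],[0,0,0],[0,0,0],[0,0,0]],"gripper":[-1,-1,-1,-1,-1,-1,-1,-1,-1,-1]}'
python3 - <<'E'
from h import *
plan([(np.array([.51,-.29,.14]),Rcart),(np.array([.51,-.29,.09]),Rcart)])
E
```

```text
time: 9.48
position: [0.5598, -0.0119, 0.0318]
tcp_rot: [-1.92, 0.0, 1.773]
wrist_force: [-0.3, -0.7, -0.4]
opening: 0.955
cradle tip [ 20.6 -54.4   7.2]
time: 10.32
position: [0.5195, -0.0199, 0.1481]
tcp_rot: [-1.924, 0.003, 1.773]
wrist_force: [1.2, 0.0, 0.4]
opening: 0.659
to [ 0.51 -0.29  0.14] lin [-1.751, -0.092, 0.419] ang [0.001, -0.0, -0.001]
to [ 0.51 -0.29  0.09] lin [-1.75, 0.221, 0.534] ang [0.001, -0.0, -0.001]
```

```bash
python3 -m handwheel '{"linear":[[-0.25,-0.03,0.05],[-0.5,-0.06,0.11],[-0.75,-0.06,0.17],[-1,-0.06,0.23],[-1,-0.06,0.23],[-1,-0.06,0.23],[-1,-0.06,0.23],[-1,-0.06,0.23],[-1,-0.06,0.23],[-1,-0.06,0.23]],"angular":[[0,0,0],[0,0,0],[0,0,0],[0,0,0],[0,0,0],[0,0,0],[0,0,0],[0,0,0],[0,0,0],[0,0,0]],"gripper":[-1,-1,-1,-1,-1,-1,-1,-1,-1,-1]}'
python3 -m handwheel '{"linear":[[-0.25,0,0.06],[-0.5,-0.02,0.12],[-0.75,-0.02,0.19],[-0.75,0.1,0.25],[-0.75,0.28,0.3],[-0.75,0.28,0.3],[-0.75,0.28,0.3],[-0.75,0.28,0.3],[-0.75,0.28,0.3],[-0.75,0.28,0.3]],"angular":[[0,0,0],[0,0,0],[0,0,0],[0,0,0],[0,0,0],[0,0,0],[0,0,0],[0,0,0],[0,0,0],[0,0,0]],"gripper":[-1,-1,-1,-1,-1,-1,1,1,1,1]}'
python3 - <<'E'
from h import *
# plate grasp: plate frame yaw 10.4deg, tip 40mm below the top (z=.09)
Rg=flat(np.radians(10.4));P=np.array([.4697,.2955,.09])
p0=np.array([.51,-.29,.2])
s=state();print(s["opening"])
h1=P+[0,0,.13]
m=np.array([.5,0,.22])
plan([(p0,Rcart)])
plan([(m,Rg)],(p0,Rcart)); plan([(h1,Rg)],(m,Rg)); plan([(h1,Rg)],(p0,Rcart))
E
```

```text
time: 11.15
position: [0.515, -0.1724, 0.1404]
tcp_rot: [-1.92, 0.0, 1.775]
wrist_force: [-1.7, 0.3, 0.0]
opening: 0.656
time: 11.98
position: [0.5109, -0.2893, 0.0869]
tcp_rot: [-1.921, 0.002, 1.774]
wrist_force: [-0.3, -0.0, -0.3]
opening: 0.918
0.9176477211826806
to [ 0.51 -0.29  0.2 ] lin [-0.005, -0.71, -0.252] ang [0.0, 0.0, -0.001]
to [0.5  0.   0.22] lin [1.907, -0.014, -0.353] ang [0.086, 0.502, 0.088]
to [0.47  0.296 0.22 ] lin [0.157, 0.0, 1.974] ang [0.0, 0.0, 0.0]
to [0.47  0.296 0.22 ] lin [3.877, 0.055, -0.542] ang [0.086, 0.502, 0.088]
```

```bash
python3 -m handwheel '{"linear":[[0,-0.25,-0.09],[0,-0.5,-0.18],[0,-0.71,-0.25],[0.25,-0.71,-0.3],[0.5,-0.71,-0.34],[0.75,-0.71,-0.39],[1,-0.71,-0.43],[1,-0.71,-0.43],[1,-0.71,-0.43],[1,-0.71,-0.43]],"angular":[[0,0,0],[0,0,0],[0.006,0.035,0.006],[0.013,0.07,0.013],[0.02,0.105,0.02],[0.026,0.14,0.026],[0.033,0.175,0.033],[0.04,0.21,0.04],[0.047,0.245,0.047],[0.053,0.28,0.053]],"gripper":[1,1,1,1,-0.38,-0.38,-0.38,-0.38,-0.38,-0.38]}'
python3 - <<'E'
from h import *
p=snapshot("side");X=cloud(p);cv2.imwrite("pics/s2.png",p["frame"][:,:,::-1])
Rg=flat(np.radians(10.4));P=np.array([.4697,.2955,.22])
plan([(P,Rg)])
E
```

```text
time: 12.82
position: [0.5032, -0.1351, 0.2089]
tcp_rot: [-1.744, -0.06, 1.002]
wrist_force: [0.8, -0.0, -0.7]
opening: 0.59
to [0.47  0.296 0.22 ] lin [2.276, -0.24, 1.761] ang [0.044, 0.254, 0.04]
```

View pics/s2.png

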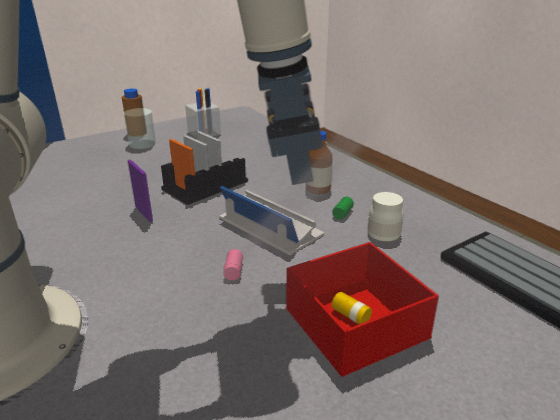

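The side view shows the cradle empty and one cartridge in the bin at (352,307). The other is presumably behind the near wall, and the top view will confirm that later. I'll go on to the plate.

```bash
python3 -m handwheel '{"linear":[[0.2,-0.02,0.15],[0.4,-0.04,0.31],[0.6,-0.06,0.46],[0.8,-0.08,0.62],[1,-0.1,0.77],[1,-0.1,0.77],[1,-0.1,0.77],[1,-0.1,0.77],[1,-0.1,0.77],[1,-0.1,0.77]],"angular":[[0.006,0.035,0.006],[0.012,0.07,0.011],[0.018,0.105,0.017],[0.024,0.14,0.022],[0.03,0.175,0.028],[0.037,0.21,0.033],[0.044,0.254,0.04],[0.044,0.254,0.04],[0.044,0.254,0.04],[0.044,0.254,0.04]],"gripper":[-0.38,-0.38,-0.38,-0.38,-0.38,-0.38,-0.38,-0.38,-0.38,-0.38]}'
python3 - <<'E'
from h import *
p=snapshot("top");X=cloud(p);h=hsv(p);H,S,V=[h[...,i].astype(int) for i in range(3)]
m=(H>18)&(H<32)&(S>130)&(X[...,2]>.005)&(X[...,2]<.1)
k,L,st,ce=cv2.connectedComponentsWithStats(m.astype(np.uint8))
for i in range(1,k):
    if st[i,4]>20: print(ce[i].round(),st[i,4],np.nanmedian(X[L==i],0).round(3))
Rg=flat(np.radians(10.4));P=np.array([.4697,.2955,.22])
plan([(P,Rg)])
E
```

```text
time: 13.7
position: [0.486, 0.0512, 0.2118]
tcp_rot: [-1.572, -0.002, 0.205]
wrist_force: [-0.0, -0.0, -0.5]
opening: 0.312
[418. 233.] 48 [ 0.506 -0.305  0.036]
[401. 237.] 264 [ 0.498 -0.269  0.034]
[412. 264.] 236 [ 0.441 -0.288  0.035]
[429. 265.] 54 [ 0.438 -0.324  0.035]
to [0.47  0.296 0.22 ] lin [0.226, -0.056, 1.617] ang [0.0, 0.007, 0.001]
```

Both cartridges are in the bin. On to the orange plate.

```bash
python3 -m handwheel '{"linear":[[0.05,-0.02,0.25],[0.1,-0.05,0.5],[0.12,-0.05,0.75],[0.14,-0.05,1],[0.14,-0.05,1],[0.14,-0.05,1],[0.14,-0.05,1],[0.14,-0.05,1],[0.14,-0.05,1],[0.14,-0.05,1]],"angular":[[0,0.007,0.001],[0,0.007,0.001],[0,0.007,0.001],[0,0.007,0.001],[0,0.007,0.001],[0,0.007,0.001],[0,0.007,0.001],[0,0.007,0.001],[0,0.007,0.001],[0,0.007,0.001]],"gripper":[-0.38,-0.38,-0.38,-0.38,-0.38,-0.38,-0.38,-0.38,-0.38,-0.38]}'
python3 - <<'E'
from h import *
Rg=flat(np.radians(10.4));P=np.array([.4697,.2955,.22])
plan([(P,Rg)])
p=snapshot("wrist");X=cloud(p);h=hsv(p);H,S,V=[h[...,i].astype(int) for i in range(3)]
cv2.imwrite("pics/w3.png",p["frame"][:,:,::-1])
m=(H>3)&(H<15)&(S>170)&(X[...,2]>.02)&(X[...,0]<.55)&(X[...,1]>.22)
k,L,st,ce=cv2.connectedComponentsWithStats(m.astype(np.uint8))
for i in range(1,k):
    if st[i,4]>100:
        Q=X[L==i];z=Q[:,2];T=Q[z>.124];print(ce[i].round(),st[i,4],np.nanpercentile(z,[2,50,98]).round(3),len(T));
        if len(T)>10:print(*rect(T),np.median(T,0).round(4))
E
```

```text
time: 14.58
position: [0.4768, 0.2017, 0.219]
tcp_rot: [-1.572, 0.002, 0.177]
wrist_force: [0.5, 1.0, 0.2]
opening: 0.312
to [0.47  0.296 0.22 ] lin [0.064, -0.008, 0.624] ang [0.0, -0.001, -0.001]
[294.  94.] 696 [0.057 0.129 0.131] 522
[469.4 299. ] [ 8.2 88.1] 9.1 [0.4686 0.299  0.1296]
```

View pics/w3.png

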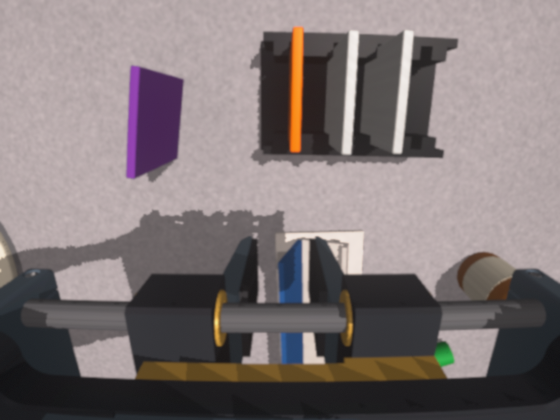

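The wrist view shows the orange plate at (297,90), alone on the left of the rack, with the grey plates at (350,90) and (403,90). Its measured centre is (0.469, 0.297). I'll move over it, then go down and grip.

```bash
python3 - <<'E'
from h import *
Rg=flat(np.radians(10.1))
plan([(np.array([.4692,.297,z]),Rg) for z in(.22,.15,.09)])
E
```

```text
to [0.469 0.297 0.22 ] lin [0.062, -0.008, 0.633] ang [0.0, 0.0, -0.001]
to [0.469 0.297 0.15 ] lin [0.063, 0.459, 0.633] ang [0.0, 0.0, -0.001]
to [0.469 0.297 0.09 ] lin [0.064, 0.859, 0.634] ang [0.0, 0.0, -0.001]
```

```bash
python3 -m handwheel '{"linear":[[0.03,0,0.25],[0.063,0,0.5],[0.063,0,0.633],[0.063,0,0.633],[0.063,0.2,0.633],[0.063,0.4,0.633],[0.063,0.4,0.633],[0.063,0.4,0.633],[0.063,0.4,0.633],[0.063,0.4,0.633]],"angular":[[0,0,0],[0,0,0],[0,0,0],[0,0,0],[0,0,0],[0,0,0],[0,0,0],[0,0,0],[0,0,0],[0,0,0]],"gripper":[-0.38,-0.38,-0.38,-0.38,-0.38,-0.38,-0.38,-0.38,-0.38,-0.38]}'
python3 - <<'E'
from h import *
Rg=flat(np.radians(10.1))
plan([(np.array([.4692,.297,z]),Rg) for z in(.09,)])
E
```

```text
time: 15.47
position: [0.4699, 0.2978, 0.1605]
tcp_rot: [-1.571, 0.0, 0.178]
wrist_force: [0.2, -0.2, 0.5]
opening: 0.31
to [0.469 0.297 0.09 ] lin [-0.006, 0.47, -0.005] ang [0.0, 0.0, -0.0]
```

```bash
python3 -m handwheel '{"linear":[[-0.005,0.1,0],[-0.005,0.2,0],[-0.005,0.3,0],[-0.005,0.4,0],[-0.005,0.47,0],[-0.005,0.47,0],[-0.005,0.47,0],[-0.005,0.47,0],[-0.005,0.47,0],[-0.005,0.47,0]],"angular":[[0,0,0],[0,0,0],[0,0,0],[0,0,0],[0,0,0],[0,0,0],[0,0,0],[0,0,0],[0,0,0],[0,0,0]],"gripper":[-0.38,-0.38,-0.38,-0.38,-0.38,-0.38,-1,-1,-1,-1]}' 30
python3 -c "
from rig import *
s=state();print(s['position'],s['wrist_force'],s['moment'],s['opening'])"
```

```text
time: 16.3
position: [0.4686, 0.2978, 0.0893]
tcp_rot: [-1.571, 0.001, 0.178]
wrist_force: [-0.4, -0.8, 7.1]
opening: 0.086
[0.46859999 0.29779858 0.08927927] [-0.41701834 -0.84459258  7.11947213] [-0.19982007  0.1748361  -0.04356746] 0.08630100138131892
```

```bash
python3 -m handwheel '{"linear":[[0,0,0],[0,-0.04,0],[0,-0.1,0],[0,-0.18,0],[0,-0.26,0],[0,-0.34,0],[0,-0.42,0],[0,-0.5,0],[0,-0.55,0],[0,-0.55,0]],"angular":[[0,0,0],[0,0,0],[0,0,0],[0,0,0],[0,0,0],[0,0,0],[0,0,0],[0,0,0],[0,0,0],[0,0,0]],"gripper":[-1,-1,-1,-1,-1,-1,-1,-1,-1,-1]}' 40
python3 - <<'E'
from h import *
s=state();print(s["wrist_force"],s["moment"],s["opening"])
p=snapshot("side");X=cloud(p);h=hsv(p);H,S,V=[h[...,i].astype(int) for i in range(3)]
cv2.imwrite("pics/s3.png",p["frame"][60:260,100:400,::-1].repeat(2,0).repeat(2,1))
m=(H>3)&(H<15)&(S>170)&(X[...,2]>.02)&(X[...,0]<.55)&(X[...,1]>.2)
Q=X[m];print(len(Q),np.nanpercentile(Q,[2,50,98],axis=0).round(3))
E
```

```text
time: 17.13
position: [0.4687, 0.298, 0.1727]
tcp_rot: [-1.571, 0.0, 0.178]
wrist_force: [0.3, 0.7, -1.3]
opening: 0.083
[ 0.28501383  0.69344868 -1.27173261] [ 0.04368673  0.0368502  -0.0074234 ] 0.0834392571668502
884 [[0.459 0.252 0.098]
 [0.469 0.28  0.144]
 [0.48  0.341 0.211]]
```

View pics/s3.png

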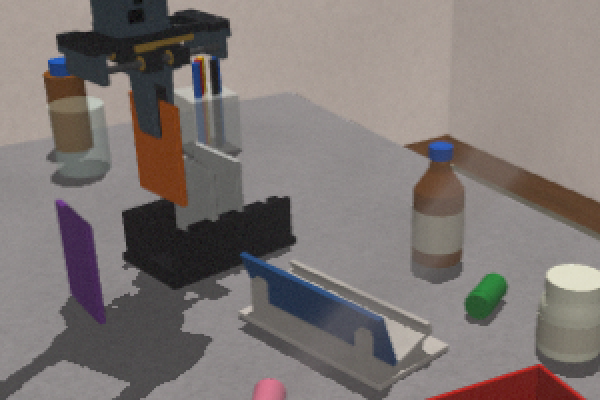

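The side crop shows the orange plate held clear of the slot at (160,150), both grey plates still seated, and the bottle and jar untouched.

```bash
python3 - <<'E'
from h import *
s=state();p=s["position"];R=Ro.from_euler('xyz',s["tcp_rot"]).as_matrix()
t=cr(9,1.2,79.5+75)
u=p+[0,0,.07]
plan([(u,R),(t,Rplate)]);plan([(t,Rplate)],(u,R))
E
```

```text
to [0.468 0.298 0.242] lin [-0.001, -0.467, -0.0] ang [0.0, 0.0, 0.0]
to [0.488 0.03  0.166] lin [-0.184, 0.037, -1.78] ang [0.002, -0.008, -0.112]
to [0.488 0.03  0.166] lin [-0.183, 0.503, -1.78] ang [0.002, -0.008, -0.112]
```

```bash
python3 -m handwheel '{"linear":[[0,-0.15,0],[0,-0.3,0],[0,-0.45,0],[0,-0.47,-0.15],[0,-0.47,-0.35],[0,-0.47,-0.55],[0,-0.47,-0.75],[0,-0.47,-0.9],[0,-0.47,-1],[0,-0.47,-1]],"angular":[[0,0,0],[0,0,0],[0,0,0],[0,0,0],[0,0,0],[0,0,0],[0,0,0],[0,0,0],[0,0,0],[0,0,0]],"gripper":[-1,-1,-1,-1,-1,-1,-1,-1,-1,-1]}'
python3 - <<'E'
from h import *
plan([(cr(9,1.2,79.5+75),Rplate)])
E
```

```text
time: 18.02
position: [0.4949, 0.1475, 0.2407]
tcp_rot: [-1.572, 0.004, 0.176]
wrist_force: [0.9, 0.9, -1.8]
opening: 0.082
to [0.488 0.03  0.166] lin [-0.177, 0.498, -0.763] ang [0.002, -0.009, -0.112]
```

```bash
python3 -m handwheel '{"linear":[[-0.04,0,-0.15],[-0.08,0,-0.35],[-0.12,0,-0.55],[-0.177,0.05,-0.7],[-0.177,0.15,-0.763],[-0.177,0.3,-0.763],[-0.177,0.42,-0.763],[-0.177,0.498,-0.763],[-0.177,0.498,-0.763],[-0.177,0.498,-0.763]],"angular":[[0,-0.001,-0.015],[0,-0.002,-0.035],[0,-0.004,-0.06],[0.001,-0.006,-0.085],[0.002,-0.009,-0.112],[0.002,-0.009,-0.112],[0.002,-0.009,-0.112],[0.002,-0.009,-0.112],[0.002,-0.009,-0.112],[0.002,-0.009,-0.112]],"gripper":[-1,-1,-1,-1,-1,-1,-1,-1,-1,-1]}'
python3 - <<'E'
from h import *
s=state();print("cradle tip",((s["position"]-C)@Rc*1000).round(1))
def m_(cam):
    p=snapshot(cam);X=(cloud(p)-C)@Rc*1000;h=hsv(p);H,S,V=[h[...,i].astype(int) for i in range(3)]
    m=(H>3)&(H<15)&(S>170)&(abs(X[...,0]-9)<30)&(abs(X[...,1])<80)&(X[...,2]>40)&(X[...,2]<220)
    Q=X[m];print(cam,len(Q),"orange",np.nanpercentile(Q,[1,50,99],axis=0).round(1).tolist())
    b=(H>100)&(H<125)&(S>120)&(abs(X[...,0])<30)&(abs(X[...,1])<125)&(X[...,2]<80)
    Q=X[b];print(cam,len(Q),"blue",np.nanpercentile(Q,[1,50,99],axis=0).round(1).tolist())
    return p
m_("side");p=m_("top");m_("wrist")
cv2.imwrite("pics/t3.png",p["frame"][100:300,100:400,::-1].repeat(2,0).repeat(2,1))
plan([(cr(6,1.2,80+z),Rplate)for z in(20,2)])
E
```

```text
time: 18.85
position: [0.4883, 0.0331, 0.1663]
tcp_rot: [-1.569, -0.347, 0.207]
wrist_force: [0.7, -0.2, -1.1]
opening: 0.09
cradle tip [  9.4   4.2 154.4]
side 948 orange [[4.0, -41.2, 79.2], [6.0, -15.7, 126.9], [11.9, 46.6, 195.3]]
side 439 blue [[-8.0, -40.2, 7.3], [-6.0, 43.1, 52.5], [-0.8, 100.6, 67.7]]
top 6 orange [[11.4, -36.8, 85.8], [14.9, -35.9, 191.4], [15.2, -33.5, 196.3]]
top 239 blue [[-4.2, -100.9, 10.4], [0.2, -67.6, 49.8], [1.1, 103.9, 69.4]]
wrist 2722 orange [[7.0, -27.9, 103.7], [10.9, 27.6, 195.6], [15.7, 50.6, 203.4]]
wrist 965 blue [[-5.3, -10.6, 48.6], [-2.4, 56.4, 66.0], [0.3, 102.7, 67.6]]
to [0.504 0.033 0.114] lin [-0.033, 0.369, -0.018] ang [-0.0, 0.001, 0.0]
to [0.51  0.035 0.097] lin [-0.033, 0.489, -0.018] ang [-0.0, 0.001, 0.0]
```

```bash
python3 -m handwheel '{"linear":[[-0.02,0.02,-0.02],[-0.02,0.08,-0.02],[-0.02,0.14,-0.02],[-0.02,0.2,-0.02],[-0.02,0.26,-0.02],[-0.02,0.32,-0.02],[-0.02,0.38,-0.02],[-0.02,0.42,-0.02],[-0.02,0.44,-0.02],[-0.02,0.44,-0.02]],"angular":[[0,0,0],[0,0,0],[0,0,0],[0,0,0],[0,0,0],[0,0,0],[0,0,0],[0,0,0],[0,0,0],[0,0,0]],"gripper":[-1,-1,-1,-1,-1,-1,-1,-1,-1,-1]}'
python3 - <<'E'
from h import *
s=state();print("cradle tip",((s["position"]-C)@Rc*1000).round(1),"F cradle",(s["wrist_force"]@Rc).round(1),s["moment"].round(2))
p=snapshot("side");X=(cloud(p)-C)@Rc*1000;h=hsv(p);H,S,V=[h[...,i].astype(int) for i in range(3)]
m=(H>3)&(H<15)&(S>170)&(abs(X[...,0]-9)<30)&(abs(X[...,1])<80)&(X[...,2]>10)&(X[...,2]<220)
Q=X[m];print(len(Q),"orange",np.nanpercentile(Q,[1,50,99],axis=0).round(1).tolist())
cv2.imwrite("pics/s4.png",p["frame"][60:260,150:400,::-1].repeat(3,0).repeat(3,1))
E
```

```text
time: 19.83
position: [0.5088, 0.0339, 0.1031]
tcp_rot: [-1.57, -0.348, 0.207]
wrist_force: [-0.1, -0.3, -2.8]
opening: 0.085
cradle tip [ 6.8  0.9 88. ] F cradle [-1.1 -0.2 -2.6] [-0.2   0.43 -0.02]
362 orange [[1.7, -44.8, 63.9], [3.4, -27.3, 93.7], [9.9, 41.9, 129.5]]
```

View pics/s4.png

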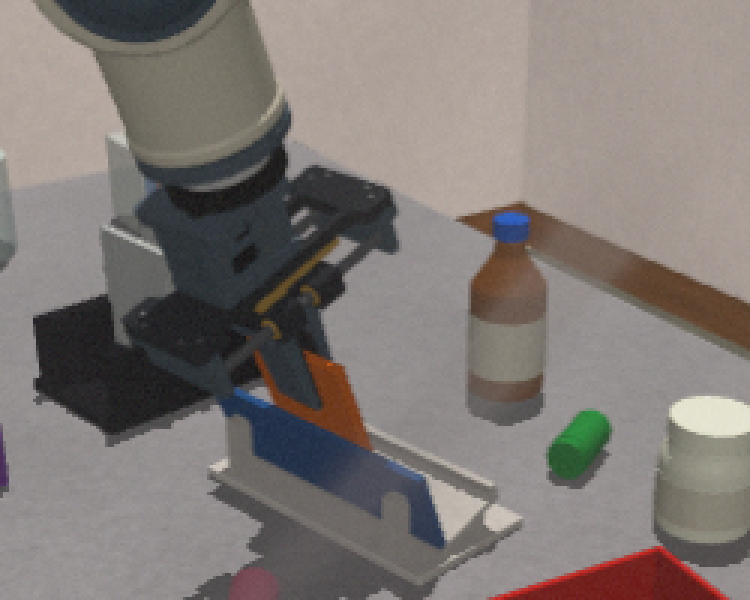

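The plate is down inside the cradle in front of the blue back, around (320,390) in the crop, with nothing touching. I'll lower the last ~8 mm gently.

```bash
python3 -m handwheel '{"linear":[[0,0.01,0.008],[0,0.02,0.008],[0,0.03,0.008],[0,0.035,0.008],[0,0.04,0.008],[0,0.045,0.008],[0,0.05,0.008],[0,0.053,0.008],[0,0.053,0.008],[0,0.053,0.008]],"angular":[[0,0,0],[0,0,0],[0,0,0],[0,0,0],[0,0,0],[0,0,0],[0,0,0],[0,0,0],[0,0,0],[0,0,0]],"gripper":[-1,-1,-1,-1,-1,-1,-1,-1,-1,-1]}'
python3 - <<'E'
from h import *
s=state();print("cradle tip",((s["position"]-C)@Rc*1000).round(1),"F cradle",(s["wrist_force"]@Rc).round(1),s["moment"].round(2))
E
```

```text
time: 20.72
position: [0.5113, 0.0356, 0.0964]
tcp_rot: [-1.57, -0.349, 0.207]
wrist_force: [-0.2, 0.3, -2.5]
opening: 0.082
cradle tip [ 7.1  2.  80.8] F cradle [-1.   0.3 -2.3] [-0.21  0.36 -0.03]
```

Not touching yet. I'll go about 2 mm further down and ease it toward the back.

```bash
python3 -m handwheel '{"linear":[[0,0.003,0],[0,0.006,0],[0,0.009,0],[0,0.012,0],[-0.005,0.012,0],[-0.01,0.012,0],[-0.015,0.012,0],[-0.018,0.012,0],[-0.018,0.012,0],[-0.018,0.012,0]],"angular":[[0,0,0],[0,0,0],[0,0,0],[0,0,0],[0,0,0],[0,0,0],[0,0,0],[0,0,0],[0,0,0],[0,0,0]],"gripper":[-1,-1,-1,-1,-1,-1,-1,-1,-1,-1]}'
python3 - <<'E'
from h import *
s=state();print("cradle tip",((s["position"]-C)@Rc*1000).round(1),"F cradle",(s["wrist_force"]@Rc).round(1),s["moment"].round(2))
E
```

```text
time: 21.55
position: [0.5107, 0.035, 0.0947]
tcp_rot: [-1.571, -0.352, 0.207]
wrist_force: [-1.0, 2.0, 10.3]
opening: 0.089
cradle tip [ 5.9  1.6 79.4] F cradle [3.  2.2 9.9] [ 0.41 -0.67  0.16]
```

```bash
python3 -m handwheel '{"linear":[[0,-0.004,0],[0,-0.004,0],[-0.005,-0.004,0],[-0.01,-0.004,0],[-0.015,-0.004,0],[-0.018,-0.004,0],[-0.018,-0.004,0],[-0.018,-0.004,0],[-0.018,-0.004,0],[-0.018,-0.004,0]],"angular":[[0,0,0],[0,0,0],[0,0,0],[0,0,0],[0,0,0],[0,0,0],[0,0,0],[0,0,0],[0,0,0],[0,0,0]],"gripper":[-1,-1,-1,-1,-1,-1,-1,-1,-1,-1]}'
python3 - <<'E'
from h import *
s=state();print("cradle tip",((s["position"]-C)@Rc*1000).round(1),"F cradle",(s["wrist_force"]@Rc).round(1),s["moment"].round(2))
E
```

```text
time: 22.38
position: [0.5083, 0.0346, 0.094]
tcp_rot: [-1.571, -0.352, 0.207]
wrist_force: [6.7, 5.1, 0.4]
opening: 0.087
cradle tip [ 3.4  1.6 79.7] F cradle [ 7.3  3.6 -2.2] [ 1.18 -1.23  0.18]
```

The plate bears on both the floor and the back, so I'll release and check.

```bash
python3 -m handwheel '{"linear":[[0.005,0,0],[0.005,0,0],[0.005,0,0],[0.005,0,0],[0.005,0,0],[0.005,0,0],[0.005,0,0],[0.005,0,0],[0.005,0,0],[0.005,0,0]],"angular":[[0,0,0],[0,0,0],[0,0,0],[0,0,0],[0,0,0],[0,0,0],[0,0,0],[0,0,0],[0,0,0],[0,0,0]],"gripper":[-0.8,-0.7,-0.6,-0.5,-0.45,-0.45,-0.45,-0.45,-0.45,-0.45]}'
python3 -m handwheel '{"linear":[[0,-0.05,0],[0,-0.15,0],[0,-0.3,0],[0,-0.5,0],[0,-0.7,0],[0,-0.85,0],[0,-1,0],[0,-1,0],[0,-1,0],[0,-1,0]],"angular":[[0,0,0],[0,0,0],[0,0,0],[0,0,0],[0,0,0],[0,0,0],[0,0,0],[0,0,0],[0,0,0],[0,0,0]],"gripper":[-0.45,-0.45,-0.45,-0.45,-0.45,-0.45,-0.45,-0.45,-0.45,-0.45]}'
cat > chk.py <<'E'
from h import *
def pl(cam):
    p=snapshot(cam);X=(cloud(p)-C)@Rc*1000;h=hsv(p);H,S,V=[h[...,i].astype(int) for i in range(3)]
    m=(H>3)&(H<15)&(S>170)&(abs(X[...,0]-5)<25)&(abs(X[...,1])<80)&(X[...,2]>-5)&(X[...,2]<140)
    Q=X[m];Q=Q[~np.isnan(Q).any(1)]
    print(cam,len(Q),"orange",np.percentile(Q,[1,50,99],axis=0).round(1).tolist() if len(Q) else 0)
    if len(Q)>200:
        for lo in range(0,130,30):
            q=Q[(Q[:,2]>=lo)&(Q[:,2]<lo+30)]
            if len(q)>10: print("  z",lo,"x med",np.median(q[:,0]).round(1))
    return p
E
python3 - <<'E'
from chk import *
s=state();print(s["wrist_force"])
p=pl("side");pl("wrist")
cv2.imwrite("pics/s5.png",p["frame"][60:360,100:450,::-1].repeat(2,0).repeat(2,1))
E
```

```text
time: 23.22
position: [0.5074, 0.0348, 0.0936]
tcp_rot: [-1.57, -0.349, 0.207]
wrist_force: [-0.7, -0.4, 0.5]
opening: 0.276
time: 24.05
position: [0.4569, 0.0241, 0.2344]
tcp_rot: [-1.57, -0.349, 0.207]
wrist_force: [1.2, 0.2, -0.3]
opening: 0.279
[ 1.15036193  0.22549764 -0.31135205]
side 559 orange [[-2.0, -43.5, 69.7], [-0.1, -5.3, 100.9], [6.7, 43.3, 121.4]]
  z 60 x med -0.2
  z 90 x med -0.1
  z 120 x med 2.6
wrist 775 orange [[0.6, -38.9, 47.2], [3.3, 12.3, 120.0], [6.6, 48.4, 121.4]]
  z 30 x med 3.8
  z 60 x med 4.1
  z 90 x med 3.2
  z 120 x med 3.3
```

View pics/s5.png

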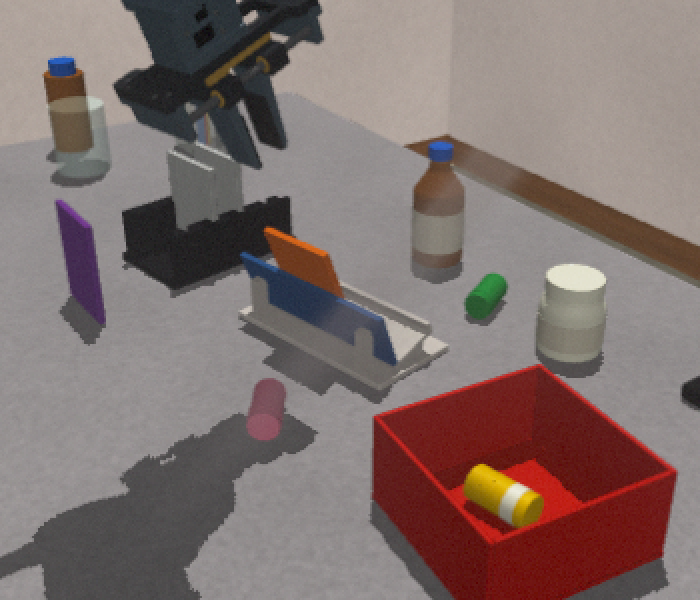

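The plate is flat against the back: its back face is at x ≈ −0.1 mm at both heights, y runs −43.5 to +43.3 mm, and its top is at 121 mm. Both grey plates, the bottle and the jar are in place. Handing in.

```bash
python3 -c "
from rig import *
print(job_done())"
```

```text
the job is handed in; nothing more can be done
None
```

The job is done and handed in at about 24 s of the 72 s allowed. I put both yellow cartridges in the red bin. Then I drew the orange plate straight up out of its slot, stood it in the middle of the cradle against the blue back, and released it.

**Plate:** The last side view has its back face at cradle x ≈ −0.1 mm, both halfway up and near the top. Its middle is within about 1 mm of y = 0, and its top is at 121 mm, so it is on the cradle floor. The wrist view gave the same top height but a y range of −39 to +48 mm. I took that difference for partial visibility and depth noise.

**Cartridges:** The top camera saw both in the bin after the second drop. The last side picture shows only one, which I put down to the near wall hiding the other. I did not take another top picture at the end.

**Everything else:** In the last side picture the grey plates, bottle, jar and look-alikes appear where they were at the start. The gripper was about 150 mm clear of the plate, and the highest wrist force I read was about 11 N.

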